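# Set aside the used optical cell and hold the sample cell in the photometer's beam

### The arm

A 7-joint arm with a two-finger parallel gripper is mounted at the origin on the work surface. World frame = base frame: x ahead of the robot, y to its left, z up, the work surface at z = 0. Lengths are in m, angles in rad, forces in N, time in s.
With the tool pointing down it reaches from about 0.4 to 0.9 m from the base axis. Payload 5.6 kg.
Tool frame: the origin (TCP) lies between the finger pads; the fingertips stand 8 mm ahead of it and the grasp point (between the pads) lies 11 mm behind it; z points along the fingers, y is the line along which they close (so a half turn about z gives the same grasp; the last joint's range is limited). The gripper opens to 92 mm and grips with 3 to 60 N. Pads are 20 mm wide; open, the fingers measure 128 mm over their backs; the gripper's body (75 mm by 189 mm) begins 69 mm behind the grasp point.
Start: joints at [1.267, 0.468, -0.012, 1.603, 0.006, 1.071, -0.056], TCP at [0.168, -0.628, 0.223] pointing down, gripper open.
Joint ranges: [-2.53, 2.53], [-0.31, 2.02], [-1.57, 1.55], [0.28, 2.44], [-1.29, 4.43], [0.15, 1.84], [-2.92, 2.92]. Speed limits (rad/s): [2.57, 2.57, 3.14, 3.14, 3.14, 3.14, 3.14].

### API

Orientations are given as a unit quaternion [w, x, y, z].
In Python, from bench import observe, capture, hand_in, search_frame, silhouettes gives the robot as it stands.
- The arm moves only by the shell command python3 -m jog 'ROWS' [FORCE]. ROWS is JSON, a list that holds one entry, the list of rows, each a list of 7 numbers: the closure, from 0 (fully open) to 1 (shut), then the shift along the tool's x, y, z in m, then the turn, a rotation vector about the tool's x, y, z in rad. A call has 1 to 20 rows; each row is the pose to reach, as a shift and turn from the pose commanded when the call began, along the tool's axes at that moment; what a row does not reach only later rows make up. A row lasts 1/12 s, in which the tool goes at most 41.7 mm and 7.16 degrees, less where a joint would pass 70% of its speed; a pose out of reach is approached as far as the arm can. A call with a gripper value outside its range is refused whole. The fingers move at their own pace and stop on an object; FORCE is the grip in N (left out, the last holds). Time passes only in rows, so rows that repeat a pose let the fingers close. It gives the time, the measured TCP pose, the force, the opening and the grip force at its end, in the units of the state.
- observe(): the state, without advancing time (a new reading comes with each control period).
- capture(name): name is "scene" or "top" or "wrist"; returns a dict with "frame" (400x640x3 uint8, red, green, blue), "fx", "fy", "cx", "cy" (pixels), "k1" (the pictures are not rectified: a ray, as slopes to the right and down, at radius r is drawn at 1 + k1 r^2 times it, then the intrinsics apply), "rvec" (rotation vector, rad) and "tvec" (3), from world to camera coordinates, as OpenCV has them. Camera axes: x right, y down, z forward; pixel columns grow to the right and rows downward; lengths in m; the calibration is good to about 2 mm. A picture is of the moment at which its call begins. There is no depth.
- hand_in(): hands the job in; it is judged then, once.
Trained networks look in a picture, given as the dict that the camera call returned (one of the last four; its "shot" number tells which), for a name from the list of things; names that differ only in an ending like _2 or _b are one class to them, and where a whole thing is asked for, a point or a joint stands for the part that bears it (a point fixed in the world has none). Each returns a list of dicts, best first, with "p" (0 to 1); they miss things now and then, are a little off and sometimes report something else, mostly with a low value. They report only what shows in the picture. A call takes as long as a camera call.
- search_frame(picture, name): "extent" ([left, top, right, bottom] in pixels, round what is visible of it).
- silhouettes(picture, name): "region" (400x640 bool, what is visible of it) and "extent" ([left, top, right, bottom] in pixels, round what is visible of it).
The state is a dict: "clock": time; "joints": joint angles; "dq": joint speeds; "joint_torque": joint torques, N m; "ee_pos": TCP position; "ee_rot": TCP orientation; "ft_force": force on the tool from outside, world axes, zero at the start; "torque": the same for the moment, N m; "finger_gap": finger opening in m; "finger_force": force on a finger pad.
Only numpy, scipy, OpenCV 4.12 (cv2) and the standard library are available. Lean on these libraries where they do the work, as an engineer would, in place of code of your own. Each camera call takes 0.05 s, during which the arm holds its last target. There are 200 camera calls.

### The job

Two glass cells stand in the two-well rack: set the used one, with the slim round stopper, gently down in the single-well metal stand, upright and fully seated, and let it go. Then take the sample cell, with the flat bar stopper, and hold it upright and still in the photometer's light path, centred midway between the two lens tubes so that the beam runs through both clear end windows, touching nothing but the gripper, and finish while still holding it there. Grip the cells only by their broad frosted faces, never by windows or stopper, do not drop or tip them, and leave the bottle, tip box and beaker where they are.

Things in the scene. Friction and masses are not known exactly. Their poses are not given: they have to be found in the camera images.
- sample: Glass optical cell, the sample, told by its flat bar stopper: upright box 16 mm thick (its x), 42 mm long (y), 48 mm tall without stopper, about 70 g. Origin: centre of its underside, z up. The broad 42 x 48 mm faces (at x = +-8 mm) are frosted: grip these. The narrow end faces (at y = +-21 mm) are clear windows: not to be touched. Same if turned half round.
- spent: Glass optical cell, the used one, told by its slim round upright stopper: upright box 16 mm thick (its x), 42 mm long (y), 48 mm tall without stopper, about 70 g. Origin: centre of its underside, z up. The broad 42 x 48 mm faces (at x = +-8 mm) are frosted: grip these. The narrow end faces (at y = +-21 mm) are clear windows: not to be touched. Same if turned half round.
- sample_windows: The two clear windows of the sample cell, one on each narrow end face, 11 mm wide and 44 mm tall, outer faces at y = +-21 mm; origin and axes as the cell's. Not to be touched.
- spent_windows: The two clear windows of the used cell, one on each narrow end face, 11 mm wide and 44 mm tall, outer faces at y = +-21 mm; origin and axes as the cell's. Not to be touched.
- sample_stopper: The white plastic stopper on top of the cell: a flat bar 10 x 36 mm, its top 56 mm above the cell's underside; origin and axes as the cell's (underside of the cell). Narrower than the cell, so fingers pass beside it. Not to be gripped.
- spent_stopper: The white plastic stopper on top of the cell: a thin plate with a round peg 10 mm across in the middle, its top 62 mm above the cell's underside; origin and axes as the cell's (underside of the cell). Narrower than the cell, so fingers pass beside it. Not to be gripped.
- sample_mid (a point): Middle of the sample cell, 24 mm above its underside; the line through the middles of both windows runs through it along the cell's y. Axes as the cell's.
- spent_mid (a point): Middle of the used cell, 24 mm above its underside. Axes as the cell's.
- rack: Fixed grey plastic block 60 x 150 x 20 mm (x, y, z), two wells centred 37 mm either side of its middle along its y. Each well is 24 x 50 mm, 14 mm deep (floor 6 mm above the table); a cell stands in each, long side along the rack's y, either cell in either well. Origin: centre of its underside, on the table.
- nest: The single-well stand: fixed aluminium block 80 x 90 x 20 mm (x, y, z) with one well in its middle, 24 x 50 mm (long side along its y) and 14 mm deep, with a 2 mm chamfer. Origin: centre of its underside, on the table.
- nest_floor (a point): Centre of the floor of the stand's well, 6 mm above the table. The underside of a seated cell rests at this height.
- photometer: Fixed open photometer: dark base plate 110 x 270 x 15 mm (x, y, z) with two metal housings 80 x 70 mm, tops up to 120 mm above the table, centred 94 mm either side of its middle along its y. A black lens tube 26 mm across sticks out of each towards the middle, 88 mm free between them. The beam runs along y, 70 mm above the table. Origin: centre of its underside.
- beam (a point): Middle of the light path, midway between the two lens tubes, 70 mm above the table; the beam runs along its y. The middle of the sample cell belongs here, with the cell's y along the beam.
- bottle: White bottle 60 mm across, 130 mm tall, bystander. Origin: centre of its underside.
- tip_box: White box of pipette tips 85 x 122 x 46 mm, bystander. Origin: centre of its underside.
- beaker: Glass beaker 60 mm across, 70 mm tall, bystander. Origin: centre of its underside.

How it is judged:
On the way:
1. the used cell stands seated in the single-well stand, let go (x of spent_mid in the frame of nest_floor between -0.008 and 0.008 m and y of spent_mid in the frame of nest_floor between -0.008 and 0.008 m and z of spent_mid in the frame of nest_floor between 0.02 and 0.0275 m and angle between spent's own z axis and vertical below 0.12 rad and contact force between the fingers and spent below 0.1 N and linear speed of spent below 0.02 m/s), for 0.2 s.
At the end, for the whole second after the job is handed in: Used cell upright on the floor of the stand's well, at rest, let go. Sample cell gripped (over 3 N), still, off the photometer, upright and along the beam within 0.12 rad; its middle within 5 mm of the beam sideways, 10 mm in height, 12 mm of midway along it (all of step 1 and x of sample_mid in the frame of beam between -0.005 and 0.005 m and y of sample_mid in the frame of beam between -0.012 and 0.012 m and z of sample_mid in the frame of beam between -0.01 and 0.01 m and angle between the y axis of sample and the y axis of photometer, either way round below 0.12 rad and angle between sample's own z axis and vertical below 0.12 rad and contact force between the fingers and sample above 3 N and contact force between sample and photometer below 0.05 N and linear speed of sample below 0.02 m/s); the arm keeps its last pose, push and grip.
It fails at once if a finger presses on a clear window of a cell (contact force between the fingers and sample_windows above 0.5 N or contact force between the fingers and spent_windows above 0.5 N).
It fails at once if a cell is gripped by its stopper (contact force between the fingers and sample_stopper above 2 N or contact force between the fingers and spent_stopper above 2 N).
It fails at once if a cell is tipped over (angle between any of sample, spent's own z axis and vertical above 0.6 rad).
It fails at once if a cell is dropped: falls freely by more than about 15 mm ((contact force between the fingers and sample below 0.05 N and linear speed of sample above 0.55 m/s) or (contact force between the fingers and spent below 0.05 N and linear speed of spent above 0.55 m/s)).
It fails at once if the bottle, tip box or beaker is moved more than 30 mm (distance of any of bottle, tip_box, beaker from where it was at the start of the episode above 0.03 m).
It also fails if it takes over 64 s, if anything falls off the work surface, if the arm or the gripper's body presses on something with over 40 N, if the wrist force passes 120 N, or if a joint passes its speed limit or range.

## Working session

There is one attempt and no reset: what is moved stays moved. The work goes in short steps, Python scripts to look and compute and a shell command to move; the robot and the scene stay as the last step left them, time stands still between calls to the robot, and variables do not carry over. Pictures are saved under pics/ and viewed, at most 13 in all, crops included, and the job is handed in when it is done.

```bash
ls; mkdir -p pics; python3 - <<'E'
from bench import *
import cv2,numpy as np
s=observe();print({k:np.round(v,3).tolist() for k,v in s.items()})
ims=[]
for n in ["scene","top"]:
    c=capture(n);print(n,c["fx"],c["cx"],c["cy"],c["k1"],c["rvec"],c["tvec"])
    cv2.imwrite(f"pics/{n}0.png",c["frame"][:,:,::-1])
    for o in ["sample","spent","sample_stopper","spent_stopper","rack","nest","photometer","bottle","tip_box","beaker"]:
        print(o,[(round(d["p"],2),np.round(d["extent"]).tolist()) for d in search_frame(c,o)[:3]])
E
```

```text
pics
{'clock': 0.0, 'joints': [1.267, 0.468, -0.012, 1.604, 0.006, 1.071, -0.056], 'dq': [-0.001, -0.0, -0.001, -0.001, -0.001, -0.0, -0.0], 'joint_torque': [0.0, -52.057, -0.012, -24.375, -0.057, 0.017, 0.0], 'ee_pos': [0.167, -0.628, 0.222], 'ee_rot': [-0.001, 0.992, 0.13, -0.0], 'ft_force': [0.172, 0.138, 0.786], 'torque': [-0.052, -0.04, 0.008], 'finger_force': 0.0, 'finger_gap': 0.092}
scene 471.7149949376759 321.9042979028913 195.72169490658638 0.02025948914556633 [ 1.06563135  2.40254099 -1.06215501] [ 0.3478874  -0.20101169  1.42460205]
sample [(0.66, [430.0, 244.0, 456.0, 269.0]), (0.65, [250.0, 181.0, 365.0, 298.0])]
spent [(0.77, [459.0, 263.0, 483.0, 292.0])]
sample_stopper []
spent_stopper [(0.59, [465.0, 265.0, 481.0, 277.0]), (0.17, [336.0, 177.0, 360.0, 208.0])]
rack [(0.9, [424.0, 246.0, 495.0, 309.0]), (0.41, [239.0, 144.0, 280.0, 180.0])]
nest [(0.88, [241.0, 150.0, 277.0, 175.0])]
photometer [(0.84, [250.0, 184.0, 368.0, 296.0]), (0.7, [399.0, 306.0, 482.0, 388.0]), (0.17, [239.0, 148.0, 278.0, 177.0])]
bottle [(0.69, [166.0, 138.0, 193.0, 185.0]), (0.38, [333.0, 
[... 157 characters left out ...]
 412.8670680963676 319.68203128218727 198.40277106824843 -0.05404209209229549 [ 2.18083397 -2.18832438  0.07930807] [0.02258021 0.51452428 1.22666029]
sample [(0.43, [224.0, 219.0, 238.0, 229.0])]
spent [(0.65, [197.0, 217.0, 214.0, 223.0])]
sample_stopper [(0.42, [222.0, 219.0, 235.0, 222.0])]
spent_stopper [(0.46, [198.0, 217.0, 214.0, 224.0])]
rack [(0.57, [192.0, 206.0, 248.0, 231.0])]
nest [(0.88, [400.0, 199.0, 434.0, 229.0])]
photometer [(0.85, [270.0, 147.0, 359.0, 184.0]), (0.5, [198.0, 214.0, 216.0, 224.0])]
bottle [(0.92, [440.0, 141.0, 468.0, 168.0]), (0.55, [312.0, 216.0, 336.0, 237.0])]
tip_box [(0.62, [174.0, 148.0, 221.0, 180.0])]
beaker [(0.86, [313.0, 217.0, 336.0, 236.0])]
```

```bash
python3 - <<'E'
import cv2,numpy as np
a=cv2.imread("pics/top0.png")[130:260,160:480]
cv2.imwrite("pics/topc.png",cv2.resize(a,None,fx=2.5,fy=2.5,interpolation=cv2.INTER_CUBIC))
E
```

```text
(no output)
```

View pics/scene0.png

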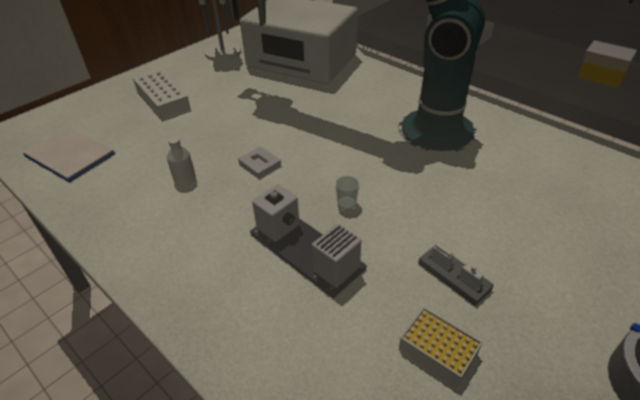

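View pics/topc.png

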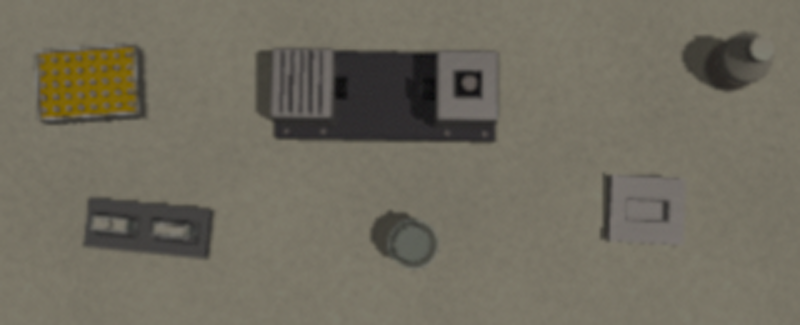

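The overview shows the rack at lower left of the top view (crop 85-210, 200-255), with two cells. The photometer is at upper middle, the nest at right (645,210), and the beaker in between (410,243). Next step is turning these pixels into world positions.

```bash
cat > h.py <<'E'
from bench import *
import cv2,numpy as np
from scipy.spatial.transform import Rotation as R
def K(c): return np.array([[c["fx"],0,c["cx"]],[0,c["fy"],c["cy"]],[0,0,1.]])
def onplane(c,uv,z):
    p=cv2.undistortPoints(np.asarray(uv,float).reshape(-1,1,2),K(c),np.array([c["k1"],0,0,0.]))[:,0]
    Rm=cv2.Rodrigues(np.array(c["rvec"],float))[0];t=np.array(c["tvec"],float)
    o=-Rm.T@t; d=np.c_[p,np.ones(len(p))]@Rm
    return (o+d*((z-o[2])/d[:,2])[:,None])[:,:2]
def project(c,P):
    return cv2.projectPoints(np.asarray(P,float).reshape(-1,1,3),np.array(c["rvec"],float),np.array(c["tvec"],float),K(c),np.array([c["k1"],0,0,0.]))[0][:,0]
def rect(c,name,z,k=0):
    out=[]
    for d in silhouettes(c,name)[:3]:
        m=d["region"].astype(np.uint8)
        cs=cv2.findContours(m,cv2.RETR_EXTERNAL,cv2.CHAIN_APPROX_NONE)[0]
        if not cs: continue
        q=max(cs,key=cv2.contourArea)[:,0]
        w=onplane(c,q,z)
        (cx,cy),(a,b),th=cv2.minAreaRect((w*1000).astype(np.float32))
        if a>b: th+=90   # direction of long side = th+90 of 'b' side
        out.append((round(d["p"],2),round(cx/1e3,4),round(cy/1e3,4),round(a),round(b),round((th+90)%180,1)))
    return out
E
python3 - <<'E'
from h import *
c=capture("top")
for n,z in [("rack",.02),("nest",.02),("sample",.054),("spent",.054),("photometer",.015),("beaker",.07),("bottle",.13),("tip_box",.046)]: print(n,rect(c,n,z))
c=capture("wrist");cv2.imwrite("pics/w0.png",c["frame"][:,:,::-1])
Rm=cv2.Rodrigues(np.array(c["rvec"]))[0];print("wristcam",c["fx"],-Rm.T@c["tvec"],Rm[2])
E
```

```text
rack [(0.6, 0.4472, 0.3249, 152, 61, 84.3), (0.56, 0.6501, -0.3957, 67, 89, 134.0)]
nest [(0.59, 0.4678, -0.274, 94, 81, 89.0)]
sample [(0.52, 0.4437, 0.2821, 44, 18, 89.9)]
spent [(0.53, 0.4512, 0.3559, 50, 15, 89.9)]
photometer [(0.95, 0.6087, 0.0412, 275, 113, 89.0)]
beaker [(0.82, 0.4284, 0.0072, 55, 57, 179.8), (0.29, 0.6013, 0.04, 263, 109, 89.8)]
bottle [(0.78, 0.6305, -0.3589, 57, 84, 116.3)]
tip_box [(0.78, 0.6192, 0.3902, 92, 137, 93.8), (0.35, 0.4453, 0.2927, 33, 9, 89.9)]
wristcam 308.66863553264056 [ 0.23264471 -0.61067014  0.38288644] [-0.23318254 -0.0629875  -0.97039089]
```

```bash
cat >> h.py <<'E'
def go(tx,ty,tz,yaw_deg):
    "shift and turn (tool axes) to TCP position, tool y axis at azimuth yaw_deg, pointing down"
    s=observe();w,x,y,z=s["ee_rot"];A=R.from_quat([x,y,z,w])
    a=np.radians(yaw_deg);Y=np.array([np.cos(a),np.sin(a),0]);Z=np.array([0,0,-1.]);T=R.from_matrix(np.c_[np.cross(Y,Z),Y,Z])
    sh=A.inv().apply(np.array([tx,ty,tz])-s["ee_pos"]);rv=(A.inv()*T).as_rotvec()
    print("shift",sh.round(4),"turn",rv.round(4),"rows",np.linalg.norm(sh)/.0417,np.linalg.norm(rv)/.125)
E
python3 -c "
from h import *
go(.468,-.274,.25,-1)"
```

```text
shift [ 0.3816 -0.2646 -0.0274] turn [ 0.0000e+00  1.0000e-04 -1.2926e+00] rows 11.154898046120971 10.341092563848408
```

```bash
python3 -m jog '[[[0,0.38,-0.265,-0.03,0,0,-1.293],[0,0.38,-0.265,-0.03,0,0,-1.293],[0,0.38,-0.265,-0.03,0,0,-1.293],[0,0.38,-0.265,-0.03,0,0,-1.293],[0,0.38,-0.265,-0.03,0,0,-1.293],[0,0.38,-0.265,-0.03,0,0,-1.293],[0,0.38,-0.265,-0.03,0,0,-1.293],[0,0.38,-0.265,-0.03,0,0,-1.293],[0,0.38,-0.265,-0.03,0,0,-1.293],[0,0.38,-0.265,-0.03,0,0,-1.293],[0,0.38,-0.265,-0.03,0,0,-1.293],[0,0.38,-0.265,-0.03,0,0,-1.293],[0,0.38,-0.265,-0.03,0,0,-1.293],[0,0.38,-0.265,-0.03,0,0,-1.293],[0,0.38,-0.265,-0.03,0,0,-1.293],[0,0.38,-0.265,-0.03,0,0,-1.293],[0,0.38,-0.265,-0.03,0,0,-1.293]]]'
python3 - <<'E'
from h import *
s=observe();print(s["joints"],s["ee_pos"],s["ee_rot"])
c=capture("wrist");cv2.imwrite("pics/w1.png",c["frame"][:,:,::-1]);np.save("w1.npy",c,allow_pickle=True)
print(rect(c,"nest",.02))
go(.58,.041,.26,-1)
E
```

```text
clock: 3.02
ee_pos: [0.4654, -0.2755, 0.2524]
ee_rot: [-0.0, 0.714, 0.7, -0.0]
ft_force: [-1.4, 0.4, -0.3]
finger_gap: 0.0919
finger_force: 0.0
[ 0.84588253  0.29422318 -0.44877659  1.81579969  0.14496172  1.06419445
  0.32317847] [ 0.46537037 -0.27551821  0.25239169] [-1.07147790e-04  7.14174091e-01  6.99968042e-01 -3.10100565e-04]
[(0.95, 0.4684, -0.2769, 91, 80, 86.6)]
shift [ 0.3182  0.1082 -0.0076] turn [-0.0003  0.0002 -0.0017] rows 8.060782287231621 0.013841856349161036
```

View pics/w1.png

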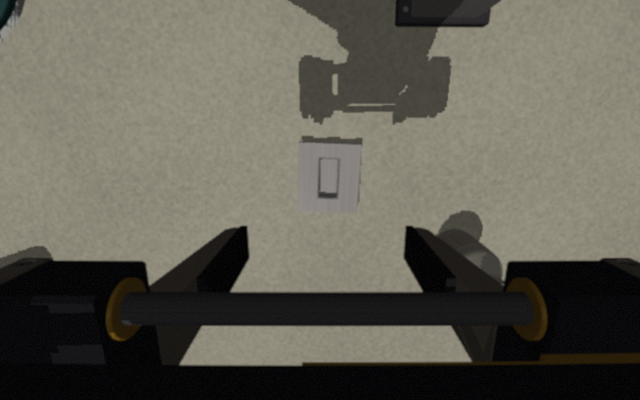

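The nest shows fully at (330,175), measured at (0.468, -0.277) with yaw about -3°. Next, the photometer.

```bash
python3 -m jog '[[[0,0.318,0.108,-0.01,0,0,0],[0,0.318,0.108,-0.01,0,0,0],[0,0.318,0.108,-0.01,0,0,0],[0,0.318,0.108,-0.01,0,0,0],[0,0.318,0.108,-0.01,0,0,0],[0,0.318,0.108,-0.01,0,0,0],[0,0.318,0.108,-0.01,0,0,0],[0,0.318,0.108,-0.01,0,0,0],[0,0.318,0.108,-0.01,0,0,0],[0,0.318,0.108,-0.01,0,0,0],[0,0.318,0.108,-0.01,0,0,0],[0,0.318,0.108,-0.01,0,0,0]]]'
python3 - <<'E'
from h import *
s=observe();print(s["joints"])
c=capture("wrist");cv2.imwrite("pics/w2.png",c["frame"][:,:,::-1]);np.save("w2.npy",c,allow_pickle=True)
print(rect(c,"photometer",.015))
go(.447,.325,.25,-5.7)
E
```

```text
clock: 4.12
ee_pos: [0.5796, 0.0397, 0.2622]
ee_rot: [0.0, 0.714, 0.7, -0.001]
ft_force: [-0.4, -0.4, 0.1]
finger_gap: 0.0916
finger_force: 0.0
[ 0.32740305  0.38187047 -0.58129646  1.70415465  0.22996527  1.12512311
 -0.34096919]
[(0.96, 0.6106, 0.0238, 318, 112, 88.9)]
shift [ 0.2825 -0.1385  0.0122] turn [-0.0003  0.001   0.0789] rows 7.551357949190416 0.6315573394362075
```

View pics/w2.png

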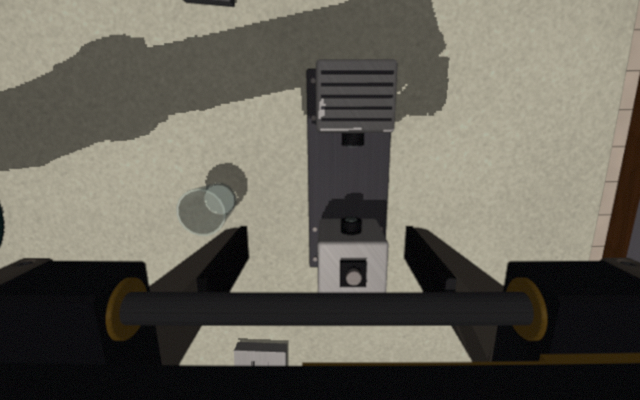

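The photometer spans columns 308-390, with tube tips at about (352,145) and (351,217). The beaker is at (205,205).

```bash
python3 - <<'E'
from h import *
c=np.load("w2.npy",allow_pickle=True).item()
g=cv2.cvtColor(c["frame"],cv2.COLOR_RGB2GRAY).astype(float)
for r in (150,170,190,210):
    d=np.diff(cv2.GaussianBlur(g,(3,3),0)[r]); l=300+np.argmin(d[300:318]); rr=380+np.argmax(d[380:398])
    w=onplane(c,[[l+.5,r],[rr+.5,r]],.015);print(r,l,rr,w.round(4).tolist(),w.mean(0).round(4))
print("tubes",onplane(c,[[352,145],[351,217],[342,139],[364,139],[341,226],[362,226]],.07).round(4).tolist())
cv2.imwrite("pics/w2c.png",cv2.resize(c["frame"][120:245,290:410,::-1],None,fx=4.5,fy=4.5,interpolation=cv2.INTER_CUBIC))
E
python3 -m jog '[[[0,0.2825,-0.1385,0.012,0,0,0.079],[0,0.2825,-0.1385,0.012,0,0,0.079],[0,0.2825,-0.1385,0.012,0,0,0.079],[0,0.2825,-0.1385,0.012,0,0,0.079],[0,0.2825,-0.1385,0.012,0,0,0.079],[0,0.2825,-0.1385,0.012,0,0,0.079],[0,0.2825,-0.1385,0.012,0,0,0.079],[0,0.2825,-0.1385,0.012,0,0,0.079],[0,0.2825,-0.1385,0.012,0,0,0.079],[0,0.2825,-0.1385,0.012,0,0,0.079],[0,0.2825,-0.1385,0.012,0,0,0.079]]]'
python3 - <<'E'
from h import *
s=observe();print(s["joints"])
c=capture("wrist");cv2.imwrite("pics/w3.png",c["frame"][:,:,::-1]);np.save("w3.npy",c,allow_pickle=True)
for n,z in [("rack",.02),("sample",.054),("spent",.054)]:print(n,rect(c,n,z),[np.round(d["extent"]).tolist() for d in search_frame(c,n)[:2]])
E
```

```text
150 306 389 [[0.5544, 0.0733], [0.663, 0.0711]] [0.6087 0.0722]
170 307 388 [[0.5548, 0.0469], [0.6624, 0.0447]] [0.6086 0.0458]
190 307 387 [[0.5538, 0.0197], [0.6618, 0.0175]] [0.6078 0.0186]
210 307 386 [[0.5528, -0.0083], [0.6612, -0.0105]] [ 0.607  -0.0094]
tubes [[0.6095, 0.0824], [0.6082, -0.0024], [0.5982, 0.0893], [0.6229, 0.0888], [0.5962, -0.0135], [0.6215, -0.014]]
clock: 5.13
ee_pos: [0.4473, 0.3251, 0.2504]
ee_rot: [0.001, 0.741, 0.671, -0.0]
ft_force: [-0.1, 0.2, 0.1]
finger_gap: 0.0921
finger_force: 0.0
[-0.14113277  0.3645245  -0.68295614  1.77914173  0.25793139  1.08917565
 -1.01150433]
rack [(0.92, 0.449, 0.3267, 150, 60, 83.7)] [[303.0, 113.0, 352.0, 233.0]]
sample [(0.8, 0.4461, 0.2949, 51, 16, 84.3)] [[320.0, 186.0, 333.0, 229.0]]
spent [(0.65, 0.4528, 0.3635, 42, 15, 84.1)] [[324.0, 134.0, 337.0, 170.0]]
```

View pics/w2c.png

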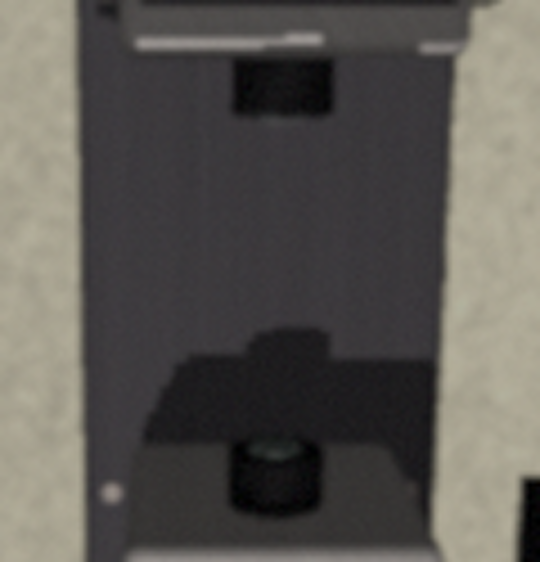

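View pics/w3.png

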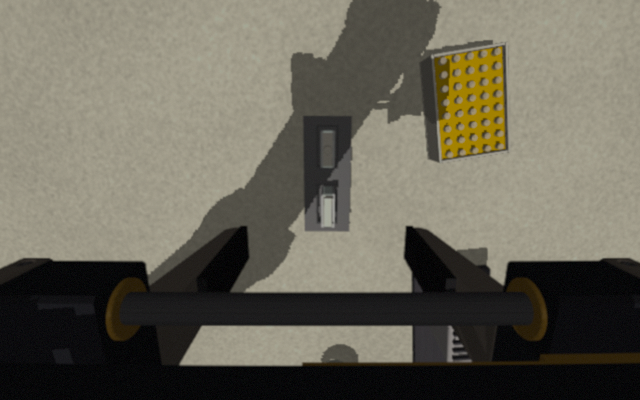

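Far cell at (328,150) is in shadow. The near one at (328,208) carries a long white bar. I'll check which is which in a zoom and project the positions into the scene view.

```bash
python3 - <<'E'
from h import *
c=capture("scene");print(project(c,[[.4528,.3635,.06],[.4451,.2899,.06]]).round())
a=cv2.resize(c["frame"][235:315,415:505],(560,500),interpolation=cv2.INTER_CUBIC)
w=np.load("w3.npy",allow_pickle=True).item()["frame"][110:238,295:360]
b=cv2.resize(w,(240,500),interpolation=cv2.INTER_CUBIC);b=np.clip(b*1.5,0,255).astype(np.uint8)
cv2.imwrite("pics/id.png",np.hstack([a,b])[:,:,::-1])
go(.4528,.3635,.09,-6)
E
```

```text
[[473. 269.]
 [444. 249.]]
shift [0.0376 0.0026 0.1606] turn [0.0001 0.0001 0.0075] rows 3.9555589313955504 0.060255562831442525
```

View pics/id.png

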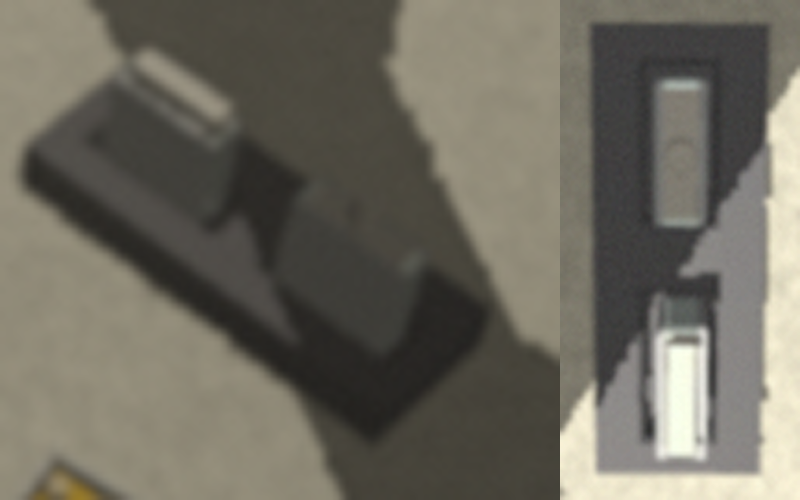

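The zoom confirms it: the far cell (+y) has a round peg, so it is the used one; the near cell has the flat bar and is the sample. Now descending on the used cell.

```bash
python3 -m jog '[[[0,0.0376,0.0026,0.04,0,0,0.0075],[0,0.0376,0.0026,0.08,0,0,0.0075],[0,0.0376,0.0026,0.12,0,0,0.0075],[0,0.0376,0.0026,0.15,0,0,0.0075],[0,0.0376,0.0026,0.175,0,0,0.0075],[0,0.0376,0.0026,0.195,0,0,0.0075],[0,0.0376,0.0026,0.21,0,0,0.0075],[0,0.0376,0.0026,0.217,0,0,0.0075],[0,0.0376,0.0026,0.217,0,0,0.0075],[0,0.0376,0.0026,0.217,0,0,0.0075],[0,0.0376,0.0026,0.217,0,0,0.0075]]]'; python3 - <<'E'
from h import *
go(.4528,.3635,.033,-6)
c=capture("wrist");cv2.imwrite("pics/w4.png",c["frame"][:,:,::-1]);print(rect(c,"spent",.054),rect(c,"rack",.02))
E
```

```text
clock: 6.45
ee_pos: [0.4531, 0.3647, 0.0348]
ee_rot: [0.0, 0.743, 0.67, 0.001]
ft_force: [0.0, -0.7, -0.4]
finger_gap: 0.0916
finger_force: 0.0
shift [-0.0013 -0.0001  0.0018] turn [ 0.0014 -0.0015  0.0011] rows 0.051818952107259904 0.018453217366354923
[(0.61, 0.4539, 0.3725, 48, 16, 83.3), (0.22, 0.4486, 0.3199, 18, 10, 82.1)] [(0.91, 0.4525, 0.3663, 77, 60, 84.0), (0.33, 0.601, 0.3909, 73, 135, 97.7)]
```

View pics/w4.png

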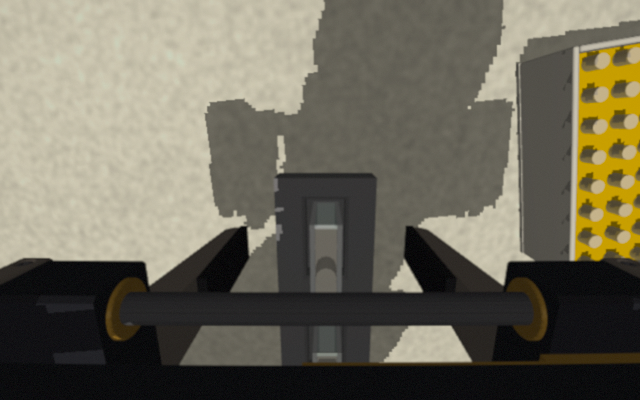

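The used cell is centred between the open fingers (column 326), so I'll close now.

```bash
python3 -m jog '[[[0.3,0,0,0,0,0,0],[0.5,0,0,0,0,0,0],[0.65,0,0,0,0,0,0],[0.75,0,0,0,0,0,0],[0.8,0,0,0,0,0,0],[0.85,0,0,0,0,0,0],[0.9,0,0,0,0,0,0],[1,0,0,0,0,0,0],[1,0,0,0,0,0,0],[1,0,0,0,0,0,0],[1,0,0,0,0,0,0],[1,0,0,0,0,0,0]]]' 20
```

```text
clock: 7.6
ee_pos: [0.4524, 0.3641, 0.0335]
ee_rot: [0.0, 0.743, 0.67, 0.0]
ft_force: [0.3, 0.1, -0.6]
finger_gap: 0.0161
finger_force: 20.0
```

```bash
python3 -m jog '[[[1,0,0,-0.003,0,0,0],[1,0,0,-0.01,0,0,0],[1,0,0,-0.02,0,0,0],[1,0,0,-0.035,0,0,0],[1,0,0,-0.055,0,0,0],[1,0,0,-0.08,0,0,0],[1,0,0,-0.105,0,0,0],[1,0,0,-0.13,0,0,0],[1,0,0,-0.155,0,0,0],[1,0,0,-0.175,0,0,0],[1,0,0,-0.19,0,0,0],[1,0,0,-0.197,0,0,0],[1,0,0,-0.2,0,0,0],[1,0,0,-0.2,0,0,0]]]'; python3 - <<'E'
from h import *
go(.50,.04,.235,-4)
go(.4684,-.2769,.235,-2.5)
E
```

```text
clock: 8.77
ee_pos: [0.4524, 0.364, 0.2341]
ee_rot: [0.0, 0.743, 0.67, 0.0]
ft_force: [0.8, -1.4, -0.7]
finger_gap: 0.0157
finger_force: 20.0
shift [-0.3174  0.0809 -0.0009] turn [ 0.0008 -0.0003 -0.0339] rows 7.853805985404632 0.2711147427431705
shift [-0.6358  0.0822 -0.001 ] turn [ 0.0008 -0.0003 -0.0601] rows 15.374803231506487 0.4805121169785259
```

```bash
python3 -m jog '[[[1,-0.01,0.001,0,0,0,0],[1,-0.03,0.004,0,0,0,-0.005],[1,-0.06,0.008,0,0,0,-0.01],[1,-0.10,0.013,0,0,0,-0.015],[1,-0.14,0.018,0,0,0,-0.02],[1,-0.18,0.023,0,0,0,-0.02],[1,-0.22,0.028,0,0,0,-0.025],[1,-0.26,0.033,0,0,0,-0.03],[1,-0.30,0.039,0,0,0,-0.035],[1,-0.34,0.044,0,0,0,-0.04],[1,-0.38,0.049,0,0,0,-0.045],[1,-0.42,0.054,0,0,0,-0.05],[1,-0.46,0.059,0,0,0,-0.055],[1,-0.50,0.065,0,0,0,-0.06],[1,-0.54,0.07,0,0,0,-0.06],[1,-0.575,0.074,0,0,0,-0.06],[1,-0.605,0.078,0,0,0,-0.06],[1,-0.625,0.081,0,0,0,-0.06],[1,-0.636,0.082,0,0,0,-0.06],[1,-0.636,0.082,0,0,0,-0.06]]]'; python3 - <<'E'
from h import *
c=np.load("w1.npy",allow_pickle=True).item()
cv2.imwrite("pics/n.png",cv2.resize(c["frame"][130:220,290:370,::-1],None,fx=6,fy=6,interpolation=cv2.INTER_CUBIC))
c=capture("top");print(rect(c,"nest",.02));t=c["frame"]
print(observe()["ee_pos"]);go(.4684,-.2769,.035,-2.5)
E
```

```text
clock: 10.43
ee_pos: [0.4666, -0.2794, 0.2322]
ee_rot: [-0.001, 0.724, 0.69, -0.001]
ft_force: [0.6, 0.4, -1.1]
finger_gap: 0.016
finger_force: 20.0
[(0.87, 0.4675, -0.2757, 95, 81, 86.5)]
[ 0.46765936 -0.27569093  0.23280239]
shift [-0.0015  0.0011  0.1978] turn [-0.0014 -0.0016  0.0007] rows 4.743584397444754 0.01792662513860779
```

View pics/n.png

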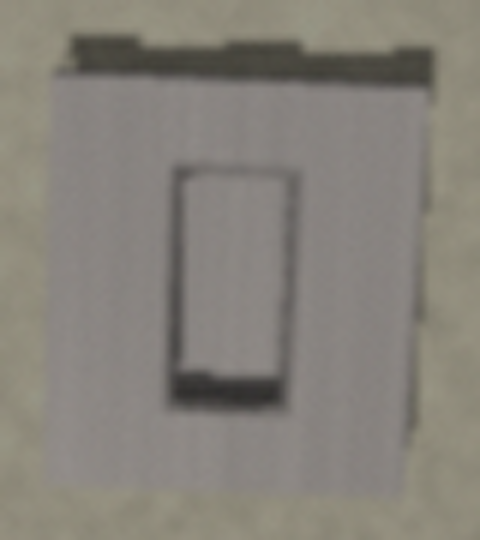

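The well is clear: crop corners are roughly (172,165), (300,165), (285,408) and (168,408). I'll fit its centre and angle from those.

```bash
python3 - <<'E'
from h import *
c=np.load("w1.npy",allow_pickle=True).item()
q=np.array([[172,165],[300,165],[285,408],[168,408],[55,72],[428,86],[402,497],[42,490]])/6+[289.6,129.6]
w=onplane(c,q,.02);print(w.round(4).tolist(),w[:4].mean(0),w[4:].mean(0))
for i in (0,4):
  for a,b in((i+3,i),(i+2,i+1)): d=w[b]-w[a];print(np.degrees(np.arctan2(d[1],d[0])),np.linalg.norm(d))
E
```

```text
[[0.4558, -0.2497], [0.4828, -0.2503], [0.479, -0.303], [0.4535, -0.3025], [0.4319, -0.2299], [0.5097, -0.2344], [0.5046, -0.3238], [0.4252, -0.3205]] [ 0.46777168 -0.27639227] [ 0.46785015 -0.27713786]
87.52835127195173 0.05282015735077963
85.87867929333864 0.05287536563684218
85.7977943635796 0.0909030763183499
86.70282160885253 0.08955412335916892
```

```bash
python3 -m jog '[[[1,-0.0005,0,0.01,0,0,0.008],[1,-0.001,0,0.03,0,0,0.016],[1,-0.001,0,0.055,0,0,0.016],[1,-0.001,0,0.08,0,0,0.016],[1,-0.001,0,0.105,0,0,0.016],[1,-0.001,0,0.125,0,0,0.016],[1,-0.001,0,0.14,0,0,0.016],[1,-0.001,0,0.152,0,0,0.016],[1,-0.001,0,0.16,0,0,0.016],[1,-0.001,0,0.165,0,0,0.016],[1,-0.001,0,0.165,0,0,0.016],[1,-0.001,0,0.165,0,0,0.016],[1,-0.001,0,0.165,0,0,0.016]]]'; python3 -c "
from h import *
go(.4678,-.2770,.0335,-3.4);print(observe()['ft_force'])"
```

```text
clock: 11.62
ee_pos: [0.4687, -0.2782, 0.0694]
ee_rot: [0.001, 0.728, 0.686, 0.0]
ft_force: [0.2, -0.5, -1.4]
finger_gap: 0.0158
finger_force: 20.0
shift [ 0.0012 -0.0011  0.0359] turn [ 0.0014  0.0008 -0.0002] rows 0.8615909444806596 0.013014823640473695
[ 0.16326931 -0.50956826 -1.43159938]
```

```bash
python3 -m jog '[[[1,0.0005,-0.0005,0.005,0,0,0],[1,0.0005,-0.0005,0.01,0,0,0],[1,0.0005,-0.0005,0.015,0,0,0],[1,0.0005,-0.0005,0.02,0,0,0],[1,0.0005,-0.0005,0.024,0,0,0],[1,0.0005,-0.0005,0.028,0,0,0],[1,0.0005,-0.0005,0.03,0,0,0],[1,0.0005,-0.0005,0.032,0,0,0],[1,0.0005,-0.0005,0.033,0,0,0],[1,0.0005,-0.0005,0.033,0,0,0],[1,0.0005,-0.0005,0.033,0,0,0]]]'
```

```text
clock: 12.53
ee_pos: [0.4678, -0.2775, 0.0356]
ee_rot: [0.0, 0.728, 0.686, 0.0]
ft_force: [0.7, 0.0, -1.1]
finger_gap: 0.0159
finger_force: 20.0
```

Down another 1 mm at a time until contact shows.

```bash
python3 -m jog '[[[1,0,0,0.0005,0,0,0],[1,0,0,0.001,0,0,0],[1,0,0,0.0015,0,0,0],[1,0,0,0.002,0,0,0],[1,0,0,0.002,0,0,0],[1,0,0,0.002,0,0,0]]]'
```

```text
clock: 13.03
ee_pos: [0.4677, -0.2775, 0.0336]
ee_rot: [0.0, 0.728, 0.686, -0.0]
ft_force: [-0.1, 0.3, -1.1]
finger_gap: 0.0159
finger_force: 20.0
```

```bash
python3 -m jog '[[[1,0,0,0.0005,0,0,0],[1,0,0,0.001,0,0,0],[1,0,0,0.0015,0,0,0],[1,0,0,0.0015,0,0,0],[1,0,0,0.0015,0,0,0]]]'
```

```text
clock: 13.45
ee_pos: [0.4677, -0.2775, 0.0334]
ee_rot: [0.0, 0.728, 0.686, -0.0]
ft_force: [-3.0, 1.2, 11.6]
finger_gap: 0.0156
finger_force: 20.0
```

Floor contact at the expected height (TCP 0.0334), so I'm releasing.

```bash
python3 -m jog '[[[1,0,0,-0.001,0,0,0],[0.7,0,0,-0.001,0,0,0],[0.5,0,0,-0.001,0,0,0],[0.3,0,0,-0.001,0,0,0],[0,0,0,-0.001,0,0,0],[0,0,0,-0.001,0,0,0],[0,0,0,-0.001,0,0,0],[0,0,0,-0.001,0,0,0],[0,0,0,-0.001,0,0,0],[0,0,0,-0.001,0,0,0]]]'
```

```text
clock: 14.28
ee_pos: [0.4676, -0.2775, 0.033]
ee_rot: [-0.0, 0.728, 0.686, -0.0]
ft_force: [-0.6, -0.6, -0.5]
finger_gap: 0.0736
finger_force: 0.0
```

```bash
python3 -m jog '[[[0,0,0,0,0,0,0],[0,0,0,-0.01,0,0,0],[0,0,0,-0.03,0,0,0],[0,0,0,-0.06,0,0,0],[0,0,0,-0.1,0,0,0],[0,0,0,-0.14,0,0,0],[0,0,0,-0.18,0,0,0],[0,0,0,-0.2,0,0,0],[0,0,0,-0.2,0,0,0],[0,0,0,-0.2,0,0,0]]]'; python3 - <<'E'
from h import *
c=capture("wrist");cv2.imwrite("pics/w5.png",cv2.resize(c["frame"][110:230,250:410,::-1],None,fx=4,fy=4,interpolation=cv2.INTER_CUBIC))
print(rect(c,"spent",.054),rect(c,"nest",.02))
go(.4451,.2899,.25,-6)
E
```

```text
clock: 15.12
ee_pos: [0.4681, -0.2777, 0.2348]
ee_rot: [0.002, 0.728, 0.686, 0.0]
ft_force: [-0.0, -0.0, -0.8]
finger_gap: 0.0917
finger_force: 0.0
[(0.78, 0.4678, -0.2757, 47, 15, 86.8), (0.62, 0.5904, -0.1067, 15, 101, 177.0)] [(0.72, 0.4681, -0.2763, 90, 80, 86.5)]
shift [ 0.5646 -0.0553 -0.0175] turn [-0.0026 -0.0012  0.0452] rows 13.611680309193021 0.3623189515280095
```

View pics/w5.png

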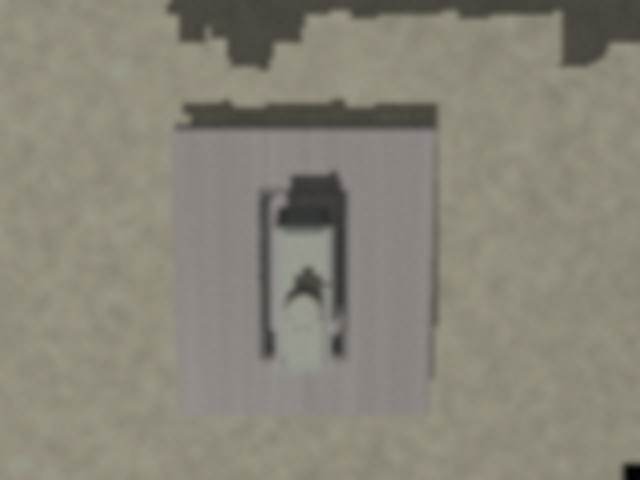

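The used cell stands upright in the well, centred in the nest (crop 300,300). Now the sample.

```bash
python3 -m jog '[[[0,0.5646,-0.0553,-0.015,-0.0026,-0.0012,0.045],[0,0.5646,-0.0553,-0.015,-0.0026,-0.0012,0.045],[0,0.5646,-0.0553,-0.015,-0.0026,-0.0012,0.045],[0,0.5646,-0.0553,-0.015,-0.0026,-0.0012,0.045],[0,0.5646,-0.0553,-0.015,-0.0026,-0.0012,0.045],[0,0.5646,-0.0553,-0.015,-0.0026,-0.0012,0.045],[0,0.5646,-0.0553,-0.015,-0.0026,-0.0012,0.045],[0,0.5646,-0.0553,-0.015,-0.0026,-0.0012,0.045],[0,0.5646,-0.0553,-0.015,-0.0026,-0.0012,0.045],[0,0.5646,-0.0553,-0.015,-0.0026,-0.0012,0.045],[0,0.5646,-0.0553,-0.015,-0.0026,-0.0012,0.045],[0,0.5646,-0.0553,-0.015,-0.0026,-0.0012,0.045],[0,0.5646,-0.0553,-0.015,-0.0026,-0.0012,0.045],[0,0.5646,-0.0553,-0.015,-0.0026,-0.0012,0.045],[0,0.5646,-0.0553,-0.015,-0.0026,-0.0012,0.045],[0,0.5646,-0.0553,-0.015,-0.0026,-0.0012,0.045],[0,0.5646,-0.0553,-0.015,-0.0026,-0.0012,0.045]]]'; python3 - <<'E'
from h import *
c=capture("wrist");cv2.imwrite("pics/w6.png",cv2.resize(c["frame"][100:220,280:400,::-1],None,fx=5,fy=5,interpolation=cv2.INTER_CUBIC))
np.save("w6.npy",c,allow_pickle=True)
for n,z in (("sample",.054),("rack",.02),("sample_stopper",.062)):print(n,rect(c,n,z))
go(.4451,.2899,.0335,-6)
E
```

```text
clock: 16.68
ee_pos: [0.4457, 0.2882, 0.2466]
ee_rot: [0.001, 0.743, 0.669, -0.001]
ft_force: [0.2, -0.7, 1.0]
finger_gap: 0.092
finger_force: 0.0
sample [(0.88, 0.4466, 0.2924, 46, 15, 84.0)]
rack []
sample_stopper [(0.72, 0.4458, 0.2911, 37, 9, 84.0)]
shift [ 0.0023 -0.0021  0.2143] turn [ 0.0025  0.0021 -0.0023] rows 5.138839776508729 0.03159290285942956
```

View pics/w6.png

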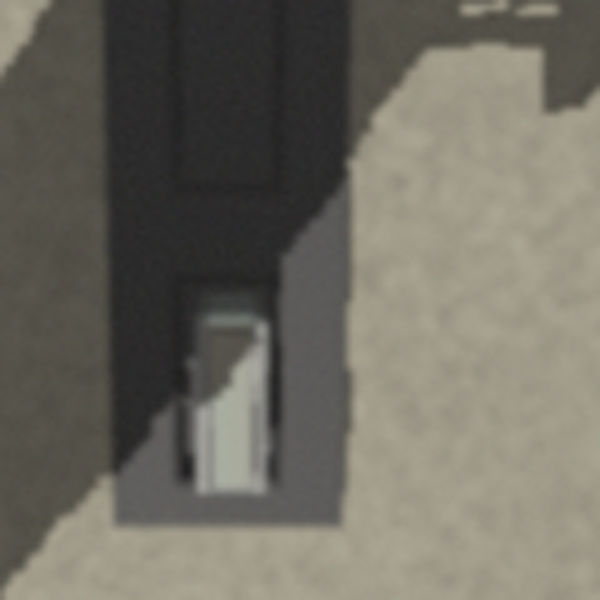

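The sample is at crop (230,400) with its stopper centred at (0.4458, 0.2911). Descending and gripping.

```bash
python3 -m jog '[[[0,0.0035,-0.0015,0.04,0.0015,0.001,0],[0,0.0035,-0.0015,0.08,0.0015,0.001,0],[0,0.0035,-0.0015,0.12,0.0015,0.001,0],[0,0.0035,-0.0015,0.15,0.0015,0.001,0],[0,0.0035,-0.0015,0.175,0.0015,0.001,0],[0,0.0035,-0.0015,0.195,0.0015,0.001,0],[0,0.0035,-0.0015,0.207,0.0015,0.001,0],[0,0.0035,-0.0015,0.2125,0.0015,0.001,0],[0,0.0035,-0.0015,0.2125,0.0015,0.001,0],[0,0.0035,-0.0015,0.2125,0.0015,0.001,0]]]'; python3 -c "
from h import *
go(.4458,.2911,.0345,-6)"
```

```text
clock: 17.72
ee_pos: [0.4461, 0.293, 0.0364]
ee_rot: [0.001, 0.743, 0.669, 0.001]
ft_force: [0.4, 0.0, 0.2]
finger_gap: 0.0918
finger_force: 0.0
shift [-0.0019 -0.0001  0.0019] turn [ 0.0022 -0.0007 -0.0002] rows 0.06487107917274566 0.01859070093735975
```

```bash
python3 -m jog '[[[0.3,-0.001,0,0.001,0,0,0],[0.5,-0.001,0,0.001,0,0,0],[0.65,-0.001,0,0.001,0,0,0],[0.75,-0.001,0,0.001,0,0,0],[0.8,-0.001,0,0.001,0,0,0],[0.85,-0.001,0,0.001,0,0,0],[0.9,-0.001,0,0.001,0,0,0],[1,-0.001,0,0.001,0,0,0],[1,-0.001,0,0.001,0,0,0],[1,-0.001,0,0.001,0,0,0],[1,-0.001,0,0.001,0,0,0],[1,-0.001,0,0.001,0,0,0]]]' 20; python3 -m jog '[[[1,0,0,0,0,0,0],[1,0,0,-0.003,0,0,0],[1,0,0,-0.01,0,0,0],[1,0,0,-0.02,0,0,0],[1,0,0,-0.035,0,0,0],[1,0,0,-0.055,0,0,0],[1,0,0,-0.08,0,0,0],[1,0,0,-0.105,0,0,0],[1,0,0,-0.13,0,0,0],[1,0,0,-0.155,0,0,0],[1,0,0,-0.175,0,0,0],[1,0,0,-0.19,0,0,0],[1,0,0,-0.197,0,0,0],[1,0,0,-0.2,0,0,0],[1,0,0,-0.2,0,0,0],[1,0,0,-0.2,0,0,0]]]'; python3 - <<'E'
from h import *
go(.6085,.042,.235,-1.1)
E
```

```text
clock: 18.72
ee_pos: [0.4454, 0.2917, 0.0345]
ee_rot: [0.0, 0.743, 0.669, 0.0]
ft_force: [-0.0, 0.9, 0.2]
finger_gap: 0.0159
finger_force: 20.0
clock: 20.05
ee_pos: [0.4447, 0.2914, 0.2339]
ee_rot: [0.0, 0.743, 0.669, -0.0]
ft_force: [0.1, -0.4, -1.2]
finger_gap: 0.0161
finger_force: 20.0
shift [-0.2309  0.1889 -0.0008] turn [ 0.0002  0.001  -0.0854] rows 7.1546442684548754 0.6832556740170245
```

```bash
python3 -m jog '[[[1,-0.01,0.008,0,0,0,-0.005],[1,-0.03,0.024,0,0,0,-0.015],[1,-0.055,0.045,0,0,0,-0.025],[1,-0.082,0.067,0,0,0,-0.035],[1,-0.109,0.089,0,0,0,-0.045],[1,-0.136,0.111,0,0,0,-0.055],[1,-0.163,0.133,0,0,0,-0.065],[1,-0.19,0.155,0,0,0,-0.075],[1,-0.212,0.173,0,0,0,-0.085],[1,-0.225,0.184,0,0,0,-0.085],[1,-0.231,0.189,0,0,0,-0.085],[1,-0.231,0.189,0,0,0,-0.085],[1,-0.231,0.189,0,0,0,-0.085],[1,-0.231,0.189,0,0,0,-0.085]]]'; python3 - <<'E'
from h import *
c=capture("wrist");np.save("w7.npy",c,allow_pickle=True)
print(rect(c,"photometer",.015))
c=capture("top");print(rect(c,"photometer",.015))
go(.6085,.042,.0745,-1.1)
E
```

```text
clock: 21.22
ee_pos: [0.608, 0.0449, 0.2348]
ee_rot: [-0.0, 0.713, 0.701, 0.0]
ft_force: [0.1, 0.4, -0.3]
finger_gap: 0.0161
finger_force: 20.0
[(0.6, 0.6101, 0.0771, 213, 110, 89.4)]
[(0.58, 0.6114, 0.1367, 95, 117, 179.8)]
shift [-0.0017 -0.0002  0.1606] turn [0.0013 0.0002 0.0017] rows 3.8507125460528715 0.01713116744258262
```

```bash
python3 -m jog '[[[1,-0.002,0,0.01,0.001,0,0],[1,-0.002,0,0.03,0.001,0,0],[1,-0.002,0,0.05,0.001,0,0],[1,-0.002,0,0.07,0.001,0,0],[1,-0.002,0,0.09,0.001,0,0],[1,-0.002,0,0.11,0.001,0,0],[1,-0.002,0,0.128,0.001,0,0],[1,-0.002,0,0.142,0.001,0,0],[1,-0.002,0,0.152,0.001,0,0],[1,-0.002,0,0.158,0.001,0,0],[1,-0.002,0,0.16,0.001,0,0],[1,-0.002,0,0.16,0.001,0,0],[1,-0.002,0,0.16,0.001,0,0],[1,-0.002,0,0.16,0.001,0,0],[1,-0.002,0,0.16,0.001,0,0]]]'; python3 - <<'E'
from h import *
P=[]
for i in range(4):
    c=capture("wrist");s=observe();P.append(s["ee_pos"])
print(np.round(P,4),s["ft_force"],s["ee_rot"]);a=np.mean(P,0)
g=c["frame"];print("tubes tips predicted",project(c,[[.6093,.086,.083],[.6077,-.002,.083]]).round())
t=capture("scene")
A=g;B=cv2.resize(t["frame"][170:310,235:380],(580,560),interpolation=cv2.INTER_CUBIC)
cv2.imwrite("pics/w8.png",A[:,:,::-1]);cv2.imwrite("pics/s8.png",B[:,:,::-1]);np.save("w8.npy",c,allow_pickle=True)
go(.6085,.042,.0745,-1.1)
print(rect(c,"sample_stopper",.102),rect(c,"sample",.094))
E
```

```text
clock: 22.67
ee_pos: [0.6097, 0.0403, 0.0757]
ee_rot: [0.001, 0.714, 0.7, 0.0]
ft_force: [0.8, 0.6, -0.9]
finger_gap: 0.0158
finger_force: 20.0
[[0.6096 0.0403 0.0755]
 [0.6095 0.0403 0.0754]
 [0.6094 0.0403 0.0753]
 [0.6093 0.0403 0.0752]] [-0.85490242  1.02962889 -0.99067063] [3.49163263e-04 7.14013183e-01 7.00132156e-01 1.26309672e-04]
tubes tips predicted [[324. 168.]
 [325. 323.]]
shift [ 0.0017 -0.0008  0.0005] turn [ 0.0004  0.0003 -0.0004] rows 0.04697525125769664 0.005483145806840665
[(0.71, 0.6095, 0.0445, 32, 10, 88.4)] [(0.78, 0.6096, 0.0474, 48, 16, 88.8)]
```

View pics/w8.png

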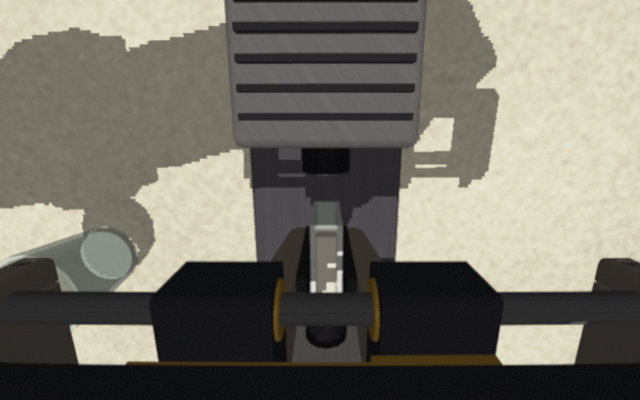

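The sample hangs at (327,250), aligned with the upper tube (column 326, tip row 172) and clear of it. The measured position is within about 1.5 mm of the beam centre, so I'm handing in.

```bash
python3 -m jog '[[[1,0,0,0,0,0,0],[1,0,0,0,0,0,0],[1,0,0,0,0,0,0],[1,0,0,0,0,0,0]]]'; python3 -c "
from bench import *
print(hand_in())"
```

```text
clock: 23.35
ee_pos: [0.6091, 0.0403, 0.0748]
ee_rot: [0.0, 0.714, 0.7, -0.0]
ft_force: [1.2, 0.5, -0.9]
finger_gap: 0.0159
finger_force: 20.0
the job is handed in; nothing more can be done
None
```

The used cell is seated in the single-well stand and let go, and the sample cell is held still in the light path, about 1.5 mm from beam centre by my measurements; I handed the job in at about 23 s, and it returned no verdict.

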